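Turn a laser beam attenuator down to its alignment mark and open the shutter

TASK

Get the alignment beam ready on the beam attenuator: with a fingertip push the wing of the black dial round, never pinching it, until the dial's white index mark lines up with the one long line on the scale around it, and leave it there. Only then press the shutter button on the same cover fully down and let it spring back up. Leave the loose lab things standing about in their places.

Things in the scene. Friction and masses are not known exactly. Their poses are not given: they have to be found in the camera images.
- dial (a joint): black dial, a disc 120 mm across, 9 mm thick, with a raised straight dark grey wing across its middle, 92 mm long, 14 wide, 20 high. Value: angle (rad) of the index mark counter-clockwise, seen from above, from the long line; 0 or a multiple of 2 pi is lined up. Turns endlessly both ways about a vertical axis, takes 0.12 N m (4 N at 30 mm from the axis) and stays where left
- dial_axis (a point): point on the dial's vertical turning axis at the height of the disc's top face, 98 mm above the table; the wing stands from here to 20 mm above. Pressing hard on both long sides of the wing at once counts as pinching it
- index_mark (a point): outer end of the white index mark, on the disc's rim 60 mm from the axis, at the height of the disc's top face. The mark, 2.8 mm wide, is on one half of the dial only: along the top of the wing from the middle to its end and on to the rim. The wing lies along this line, centred on the axis
- long_line (a point): inner end of the long scale line, 60 mm from the dial axis, given at the height of the disc's top face; index_mark meets it here when lined up. The scale is a fixed aluminium ring 166 mm across, its face 10 mm lower; a thin black line 7 mm long every 10 degrees and one long thick line, 19 x 2.8 mm
- shutter_button_top (a point): centre of the top face of the round shutter button: plain grey cap 28 mm across in a 44 mm aluminium collar 12 mm high, on the same cover 185 mm from the dial axis; its top stands 22 mm above the cover (107 mm above the table)
- shutter_button (a joint): travel of the shutter button in m, 0 = up, 0.006 = fully down; a spring, about 5 N when fully down, returns it
- unit: beam attenuator, bolted down: light grey housing 190 x 340 mm, cover 85 mm above the table, thumbscrews 10 mm high at its corners. Origin under its centre, z up; y runs the long way, dial axis at y = -70 mm, button at y = +115 mm (both x = 0); x is the direction from the dial axis to the long line
- lens_tube: black lens tube standing on the cover beside the panel, 30 mm across, 36 mm high; origin at the centre of its foot; leave it
- hex_key: black L-shaped hex key lying on the cover, 70 x 22 mm, 6 mm thick; origin at the middle of the long leg; leave it
- mirror_mount: mirror in a 50 mm square adjustable mount on a 40 mm foot, 112 mm high, on the table past the dial end; origin at its foot; leave it
- iris: iris, a 48 mm black ring with a small lever on a 40 mm foot, 110 mm high, on the table past the button end; origin at its foot; leave it
- sensor_head: black round power sensor lying on the table beyond the attenuator, 62 mm across, 26 mm high; origin under its centre; leave it
- screwdriver: screwdriver with a yellow handle lying on the table beyond the attenuator; leave it
- clamp_fork: flat slotted aluminium clamp, 116 x 28 x 8 mm, lying on the table between robot and attenuator; leave it

How it is judged:
On the way, in this order (a step that is already met when the one before it is completed fails the run):
1. the dial stands still with its index mark on the long line (horizontal distance between index_mark and long_line below 0.0035 m and velocity of joint dial between -0.05 and 0.05 rad/s), for 0.2 s.
2. the shutter button is pressed fully down (value of joint shutter_button above 0.0045 m), for 0.05 s.
At the end, for the whole second after the job is handed in: The dial is at rest with the rim end of its index mark within 3.5 mm of the long line (about 3.3 degrees), the shutter button is back up (within 1.5 mm), and no loose thing is more than 20 mm from where it began (horizontal distance between index_mark and long_line below 0.0035 m and velocity of joint dial between -0.02 and 0.02 rad/s and value of joint shutter_button below 0.0015 m and distance of each of lens_tube, hex_key, mirror_mount, iris, sensor_head, screwdriver, clamp_fork from where it was at the start of the episode below 0.02 m); the robot touches nothing.
It fails at once if the shutter button is pressed while the index mark is off the long line (more than 3.5 mm) (value of joint shutter_button above 0.003 m and horizontal distance between index_mark and long_line above 0.0035 m).
It fails at once if the dial's wing is pinched: pressed on both cheeks at once with more than 6 N each (contact force between the fingers and dial_c0 above 6 N and contact force between the fingers and dial_c1 above 6 N).
It fails at once if a loose thing is shifted by more than 20 mm or picked up (distance of any of lens_tube, hex_key, mirror_mount, iris, sensor_head, screwdriver, clamp_fork from where it was at the start of the episode above 0.02 m).
It also fails if it takes over 58 s, if anything falls off the work surface, if the arm or the gripper's body presses on something with over 40 N, if the wrist force passes 120 N, or if a joint passes its speed limit or range.

ROBOT

A 7-joint arm with a two-finger parallel gripper is mounted at the origin on the work surface. World frame = base frame: x ahead of the robot, y to its left, z up, the work surface at z = 0. Lengths are in m, angles in rad, forces in N, time in s.
With the tool pointing down it reaches from about 0.4 to 0.85 m from the base axis. Payload 4.5 kg.
Tool frame: the origin (TCP) lies on the centre line of the jaws, within the pads' length; the fingertips stand 14 mm ahead of it and the grasp point (between the pads) lies 5 mm behind it (r.tcp_to_tips is the z of the fingertips in the tool frame, in m); z points along the fingers, y is the direction in which the jaws open and shut (so a half turn about z gives the same grasp; the last joint's range is limited). The gripper opens to 88 mm and grips with 3 to 60 N. Pads are 18 mm wide; open, the fingers measure 123 mm over their backs; the gripper's body (75 mm by 187 mm) begins 45 mm behind the grasp point.
Start: joints at [1.377, 0.689, -0.195, 1.565, 0.157, 0.902, -0.215], TCP at [0.141, -0.609, 0.228] pointing down, gripper open.
Joint ranges: [-3.01, 3.01], [-0.46, 2.08], [-1.47, 1.51], [0.13, 2.56], [-1, 4.14], [0.04, 2.09], [-2.66, 2.66]. Speed limits (rad/s): [2.57, 2.57, 3.14, 3.14, 3.14, 3.14, 3.14].

INTERFACE

Orientations are given as a unit quaternion [x, y, z, w].
In Python, from plant import r, viewer gives the robot as it stands.
- The arm moves only by the shell command python3 -m inch 'ROWS' [FORCE]. ROWS is JSON, a list of rows, each a list of 3 entries, a list of its own where there are three numbers: the closure, from 0 (fully open) to 1 (shut), then the shift along the tool's x, y, z in cm, then the turn about the tool's z in degrees. In form: [[fingers, [x, y, z], yaw], ...]. A call has 1 to 20 rows; each row is the pose to reach, as a shift and turn from the pose commanded when the call began, along the tool's axes at that moment; what a row does not reach only later rows make up. A row lasts 1/10 s, in which the tool goes at most 50 mm and 8.59 degrees, less where a joint would pass 70% of its speed; a pose out of reach is approached as far as the arm can. A call with a gripper value outside its range is refused whole. The fingers move at their own pace and stop on an object; FORCE is the grip in N (left out, the last holds). Time passes only in rows, so rows that repeat a pose let the fingers close. It gives the time, the measured TCP pose, the force and the opening at its end, in the units of the state.
- r.get_state(): the state, without advancing time (a new reading comes with each control period).
- viewer.snapshot(name): name is "side" or "top"; returns the picture (420x560x3 uint8, red, green, blue); there is no depth.
- viewer.camera_params(name): a dict with "intrinsics" (3x3 intrinsics, pixels), "world_to_cam" (4x4, takes a point from world to camera coordinates). Camera axes: x right, y up, looking along -z (the intrinsics and any distortion apply to the point x, -y, -z); pixel columns grow to the right and rows downward; lengths in m; the calibration is good to about 2 mm. A picture is of the moment at which its call begins. camera_params takes no time and is no camera call.
- r.finish_job(): hands the job in, once; it reports no verdict.
Trained networks look in the newest picture that a camera, given by its name, has taken for a name from the list of things; names that differ only in an ending like _2 or _b are one class to them, and where a whole thing is asked for, a point or a joint stands for the part that bears it (a point fixed in the world has none). Each returns a list of dicts, best first, with "p" (0 to 1); they miss things now and then, are a little off and sometimes report something else, mostly with a low value. They report only what shows in the picture. A call takes as long as a camera call.
- viewer.outline_of(camera, name): "pixels" (420x560 bool, what is visible of it) and "bbox" ([left, top, width, height] in pixels, round what is visible of it).
The state is a dict: "clock": time; "q": joint angles; "qd": joint speeds; "joint_torque": joint torques, N m; "tool_pos": TCP position; "eef_rot": TCP orientation; "contact_force": force on the tool from outside, world axes, zero at the start; "moment": the same for the moment, N m; "opening": opening from 0.0 (shut) to 1.0 (fully open).
Only numpy, scipy, OpenCV 4.12 (cv2) and the standard library are available. Lean on these libraries where they do the work, as an engineer would, in place of code of your own. Each camera call takes 0.05 s, during which the arm holds its last target.

## Working session

There is one attempt and no reset: what is moved stays moved. The work goes in short steps, Python scripts to look and compute and a shell command to move; the robot and the scene stay as the last step left them, time stands still between calls to the robot, and variables do not carry over. Pictures are saved under pics/ and viewed, and the job is handed in when it is done.

```bash
mkdir -p pics; ls; cat > h.py <<'E'
from plant import r, viewer
import numpy as np, cv2
def snap(c,name):
    im=viewer.snapshot(c); cv2.imwrite('pics/'+name,im[:,:,::-1]); return im
E
python3 - <<'E'
from h import *
s=r.get_state()
print(s['clock'],s['tool_pos'],s['eef_rot'],s['opening'],r.tcp_to_tips)
for c in('top','side'):
    snap(c,c+'0.png'); p=viewer.camera_params(c); print(p)
E
```

```text
pics
0.0 [ 0.14094666 -0.60822782  0.22719165] [ 9.93516025e-01  1.13688237e-01 -1.70595137e-04 -9.29367630e-04] 1.0009969851889948 0.014
{'intrinsics': array([[479.20381232,   0.        , 280.05446933],
       [  0.        , 479.20381232, 215.35178326],
       [  0.        ,   0.        ,   1.        ]]), 'world_to_cam': array([[-2.41003630e-02, -9.99707737e-01, -1.90093643e-03,
         3.21287939e-02],
       [ 9.95803605e-01, -2.41740806e-02,  8.82654766e-02,
        -5.76070535e-01],
       [-8.82856332e-02,  2.34270674e-04,  9.96095172e-01,
        -1.13980637e+00],
       [ 0.00000000e+00,  0.00000000e+00,  0.00000000e+00,
         1.00000000e+00]])}
{'intrinsics': array([[402.38688466,   0.        , 277.19779221],
       [  0.        , 402.38688466, 212.95018316],
       [  0.        ,   0.        ,   1.        ]]), 'world_to_cam': array([[ 0.8141618 , -0.58055545, -0.0097947 , -0.45274394],
       [ 0.36786177,  0.50268525,  0.78229487, -0.2720708 ],
       [-0.4492419 , -0.64051769,  0.62283128, -0.56494782],
       [ 0.        ,  0.        ,  0.        ,  1.        ]])}
```

View pics/top0.png

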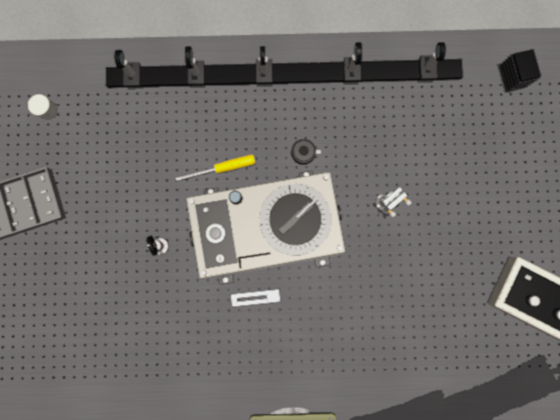

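View pics/side0.png

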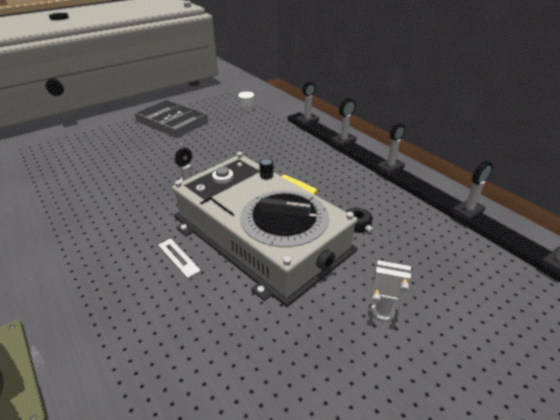

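The top picture shows the dial centred near (295,219) with the wing running from about (280,232) to (315,200), and the button near (215,233). I'll zoom in for the mark and the long line.

```bash
python3 - <<'E'
from h import *
im=cv2.imread('pics/top0.png')[165:285,180:350]
cv2.imwrite('pics/z0.png',cv2.resize(im,None,fx=4.7,fy=4.7,interpolation=cv2.INTER_CUBIC))
im=cv2.imread('pics/side0.png')[150:300,165:365]
cv2.imwrite('pics/z1.png',cv2.resize(im,None,fx=4,fy=4,interpolation=cv2.INTER_CUBIC))
for n in('dial','shutter_button','unit','index_mark','long_line','dial_axis'):
  try:
    for o in viewer.outline_of('top',n)[:2]:
        ys,xs=np.nonzero(o['pixels']); print(n,o['p'],o['bbox'],xs.mean(),ys.mean(),len(xs))
  except Exception as e: print(n,e)
E
```

```text
dial 0.81 [271.6, 194.7, 49.2, 49.9] 295.36552680221814 218.77218114602587 2164
shutter_button 0.55 [209.0, 229.0, 12.2, 11.2] 215.15238095238095 232.94285714285715 105
unit 0.82 [186.0, 169.3, 160.3, 114.4] 266.2320049910317 226.10707322779382 12823
index_mark 0.73 [272.2, 189.8, 48.9, 53.3] 295.5306592899954 218.5855232826187 2169
long_line 0.76 [187.5, 169.5, 157.2, 114.9] 265.89349908939744 226.43669332488716 12629
long_line 0.62 [242.0, 250.0, 26.2, 16.2] 247.39583333333334 257.6875 48
dial_axis 0.45 [230.4, 289.5, 49.2, 15.6] 255.03944773175542 297.2938856015779 507
dial_axis 0.36 [377.0, 186.4, 35.0, 31.9] 391.2629482071713 200.96812749003985 502
```

View pics/z0.png

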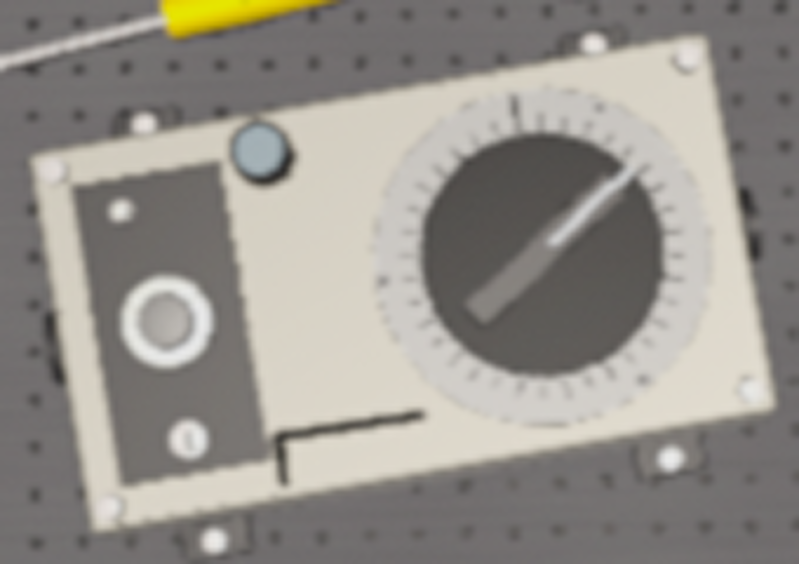

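View pics/z1.png

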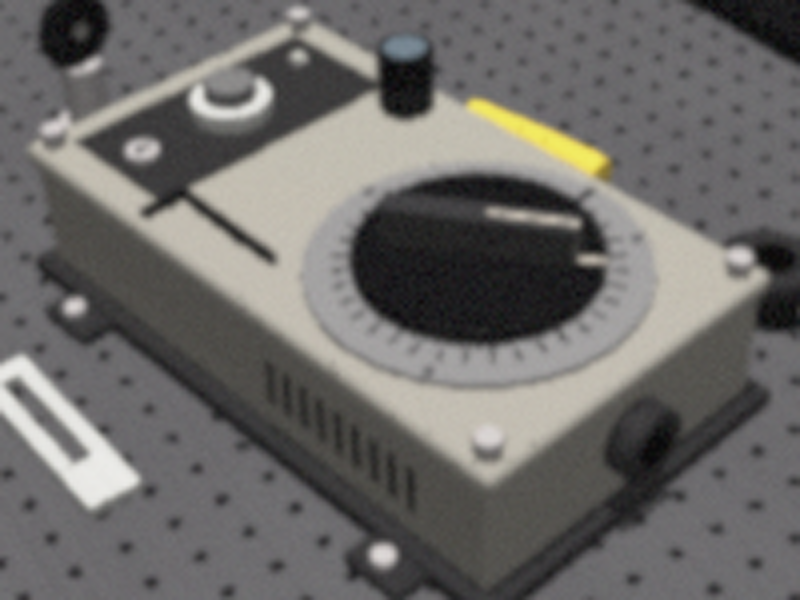

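Zoomed (×4.7, offset 180,165): the index mark end is at (632,170), the long line at (516,113) and the dial centre at (543,255). The dial therefore needs about +57° CCW. I'll fit the unit pose next.

```bash
cat >> h.py <<'E'
from scipy.optimize import least_squares
def proj(c,P):
    p=viewer.camera_params(c); P=np.atleast_2d(P); W=p['world_to_cam']
    q=P@W[:3,:3].T+W[:3,3]; q=q*[1,-1,-1]; u=q@p['intrinsics'].T; return u[:,:2]/u[:,2:]
def back(c,uv,z):
    p=viewer.camera_params(c); W=p['world_to_cam']; R=W[:3,:3]
    d=np.linalg.inv(p['intrinsics'])@[uv[0],uv[1],1]; d=R.T@(d*[1,-1,-1]); o=-R.T@W[:3,3]
    return o+d*(z-o[2])/d[2]
E
cat > fit.py <<'E'
from h import *
z=lambda x,y:((x+.5)/4.7-.5+180,(y+.5)/4.7-.5+165)
z4=lambda x,y:((x+.5)/4-.5+165,(y+.5)/4-.5+150)
loc=np.array([[.095,.17,.085],[.095,-.17,.085],[-.095,-.17,.085],[-.095,.17,.085],[0,-.07,.098],[0,.115,.107]])
obs=np.array([z(33,156),z(705,36),z(775,407),z(93,530),z(543,255),z(166,321)])
def T(p,l):
    c,s=np.cos(p[2]),np.sin(p[2]); l=np.atleast_2d(l)
    return np.c_[p[0]+c*l[:,0]-s*l[:,1],p[1]+s*l[:,0]+c*l[:,1],l[:,2]]
f=least_squares(lambda p:(proj('top',T(p,loc))-obs).ravel(),[.57,.05,.1]); 
pose=f.x
A=T(pose,[0,-.07,.098])[0];B=T(pose,[0,.115,.107])[0];L=T(pose,[.06,-.07,.098])[0]
if __name__=='__main__':
    print(pose,'yaw deg',np.degrees(pose[2])); print((f.fun.reshape(-1,2)).round(1))
    print('axis',A,'button',B,'line',L)
    m=back('top',z(632,170),.098); d=m-A; print('mark',m,np.linalg.norm(d),np.degrees(np.arctan2(d[1],d[0])-pose[2]))
    print('side proj',proj('side',[A,B,L]),'top line',proj('top',[L]), 'top button',proj('top',[B]))
    for n,h in (('lens_tube',.12),('hex_key',.09),('mirror_mount',.1),('iris',.1)):
        o=viewer.outline_of('top',n)
        if o: 
            ys,xs=np.nonzero(o[0]['pixels']); print(n,o[0]['p'],xs.mean(),ys.mean(),back('top',(xs.mean(),ys.mean()),h))
E
python3 fit.py
```

```text
[0.55128565 0.05295895 0.15328191] yaw deg 8.782406681443112
[[-0.9 -0.7]
 [ 0.5 -0.8]
 [ 1.   0.9]
 [-0.4  1.1]
 [ 0.1 -0.3]
 [-0.3 -0.2]]
axis [ 0.56197342 -0.01622032  0.098     ] button [0.53372718 0.16661061 0.107     ] line [ 0.62126994 -0.00705938  0.098     ]
mark [ 0.6018023  -0.06033954  0.098     ] 0.05943774594550431 -56.70807823262429
side proj [[284.34504796 211.24085274]
 [221.95573743 169.26021433]
 [306.25108962 197.65724708]] top line [[290.54982408 192.89380646]] top button [[214.62636847 232.72525434]]
lens_tube 0.71 235.9375 197.43055555555554 [0.61102199 0.11610218 0.12      ]
hex_key 0.6 261.3225806451613 254.2258064516129 [0.48302861 0.06305161 0.09      ]
mirror_mount 0.56 391.5568400770713 201.4354527938343 [ 0.5957571  -0.23677539  0.1       ]
iris 0.67 157.05017921146953 245.4516129032258 [0.50843609 0.29827903 0.1       ]
```

```bash
cat >> fit.py <<'E'
from scipy.spatial.transform import Rotation as Ro
def plan(targets):
    """targets: (x,y,z,toolx angle deg) -> shift cm in tool axes, yaw deg"""
    s=r.get_state(); R=Ro.from_quat(s['eef_rot']).as_matrix(); p0=np.array(s['tool_pos'])
    a0=np.degrees(np.arctan2(R[1,0],R[0,0])); print('t',s['clock'],'tcp',p0.round(4),'xang',round(a0,2),'F',np.round(s['contact_force'],1))
    for t in targets:
        sh=R.T@(np.array(t[:3])-p0)*100; y=-((t[3]-a0+180)%360-180); print(sh.round(2),round(y,1))
def arc(phi,rad,off,z=.118):
    f=np.radians(phi); u=np.array([np.cos(f),np.sin(f)]); cw=np.array([u[1],-u[0]])
    q=A[:2]+rad*u+off*cw; return (q[0],q[1],z,phi+90)
E
python3 - <<'E'
from fit import *
a=arc(-47.9,.03,.028); print(a)
plan([(*a[:2],.2,a[3]),a])
E
```

```text
(np.float64(0.5613108959511552), np.float64(-0.05725154095077562), 0.118, 42.1)
t 0.6 tcp [ 0.1412 -0.6089  0.2281] xang 13.06 F [ 0.4  0.5 -0.5]
[ 53.39 -44.24   2.8 ] -29.0
[ 53.39 -44.24  11.  ] -29.0
```

```bash
python3 -m inch '[[1,[3.5,-3,0],0],[1,[7,-6,0.3],-3],[1,[10.5,-8.8,0.5],-5],[1,[14,-11.7,0.8],-8],[1,[17.5,-14.5,1],-10],[1,[21,-17.5,1.2],-12],[1,[24.5,-20.4,1.4],-14],[1,[28,-23.3,1.6],-16],[1,[31.5,-26.2,1.8],-18],[1,[35,-29,2],-20],[1,[38.5,-32,2.2],-22],[1,[42,-35,2.4],-24],[1,[45.5,-37.8,2.6],-26],[1,[49,-40.6,2.8],-28],[1,[51.5,-42.7,2.8],-29],[1,[53.4,-44.2,2.8],-29],[1,[53.4,-44.2,2.8],-29],[1,[53.4,-44.2,2.8],-29]]' 10
python3 - <<'E'
from fit import *
snap('side','side1.png')
im=snap('top','top1.png')
a=arc(-47.9,.03,.028)
plan([a]); print(r.get_state()['q'],r.get_state()['opening'])
E
```

```text
clock: 2.4
tool_pos: [0.5612, -0.058, 0.1999]
eef_rot: [0.933, 0.359, -0.0, 0.0]
contact_force: [-0.3, 0.3, -0.4]
opening: 0.007
t 2.5 tcp [ 0.5605 -0.0595  0.1999] xang 41.93 F [0.3 0.2 0.1]
[ 0.22 -0.12  8.19] -0.2
[ 0.16719165  0.64863752 -0.24070195  1.78166177  0.21766889  0.73839797
 -1.02721376] 0.0034395551619029233
```

View pics/side1.png

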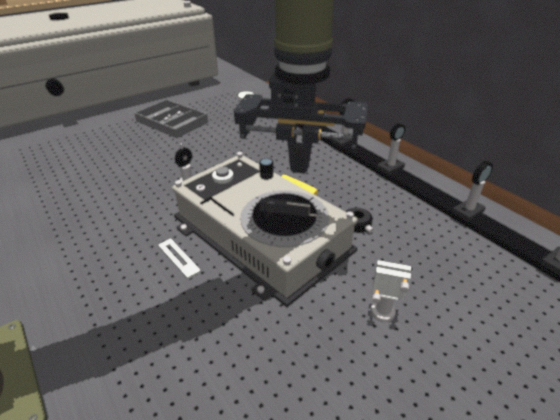

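The side view shows the closed fingers above the dial, short of the wing. The wing and the loose things look unchanged. Next I'll descend beside the wing.

```bash
python3 -m inch '[[1,[0,0,3],0],[1,[0,0,6],0],[1,[0,0,7.5],0],[1,[0,0,8.2],0],[1,[0,0,8.2],0]]' 
python3 - <<'E'
from fit import *
s=snap('side','side2.png')[140:290,190:390]; cv2.imwrite('pics/z2.png',cv2.resize(s[:,:,::-1],None,fx=4,fy=4,interpolation=cv2.INTER_CUBIC))
plan([arc(-47.9,.03,.028)]+[arc(p,.03,.016) for p in (-48,-40,-32,-24,-16,-8,0,4,8.8)])
E
```

```text
clock: 3.0
tool_pos: [0.5607, -0.0589, 0.1175]
eef_rot: [0.934, 0.358, -0.001, -0.0]
contact_force: [-0.4, 0.4, -0.0]
opening: 0.008
t 3.05 tcp [ 0.5614 -0.0586  0.1183] xang 41.98 F [-0.6  0.9 -0.6]
[ 0.08 -0.11  0.03] -0.1
[ 1.28 -0.11  0.03] -0.0
[1.71 0.08 0.03] -8.0
[2.17 0.21 0.03] -16.0
[2.64 0.28 0.03] -24.0
[3.11 0.28 0.03] -32.0
[3.58 0.21 0.03] -40.0
[4.04 0.08 0.03] -48.0
[ 4.26 -0.01  0.03] -52.0
[ 4.51 -0.13  0.03] -56.8
```

View pics/z2.png

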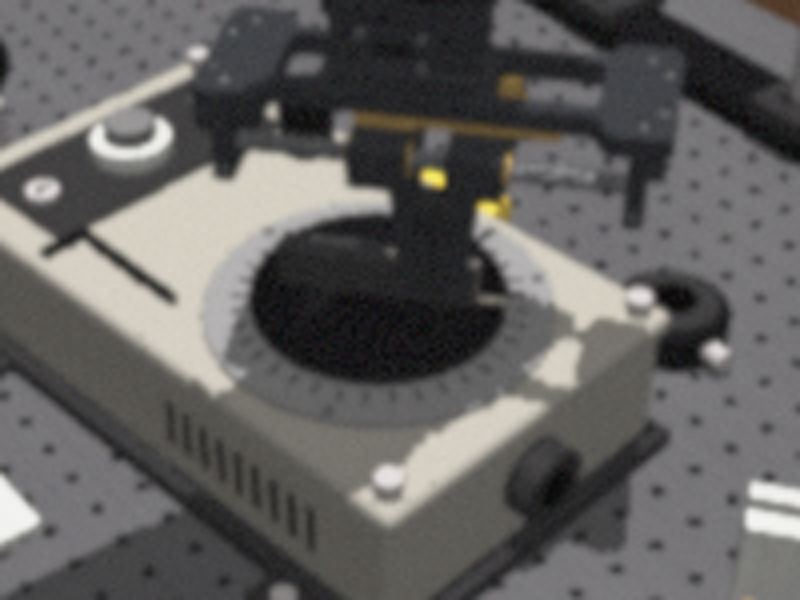

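```bash
python3 -m inch '[[1,[0.5,-0.1,0],0],[1,[0.9,-0.1,0],0],[1,[1.3,-0.1,0],0],[1,[1.5,0,0],-4],[1,[1.7,0.1,0],-8],[1,[1.95,0.15,0],-12],[1,[2.15,0.2,0],-16],[1,[2.4,0.25,0],-20],[1,[2.65,0.28,0],-24],[1,[2.9,0.28,0],-28],[1,[3.1,0.28,0],-32],[1,[3.35,0.25,0],-36],[1,[3.5,0.22,0],-39],[1,[3.6,0.2,0],-40],[1,[3.6,0.2,0],-40]]' 
python3 - <<'E'
from fit import *
s=snap('side','side3.png')[140:290,190:390]; cv2.imwrite('pics/z3.png',cv2.resize(s[:,:,::-1],None,fx=4,fy=4,interpolation=cv2.INTER_CUBIC))
plan([arc(p,.03,.016) for p in (-8,0,4,8.8)])
E
```

```text
clock: 4.55
tool_pos: [0.59, -0.0348, 0.1182]
eef_rot: [0.755, 0.656, 0.0, 0.0]
contact_force: [-0.4, 0.5, 0.5]
opening: 0.008
t 4.6 tcp [ 0.5898 -0.0349  0.1182] xang 82.01 F [ 0.1 -0.2 -1.2]
[-0.14 -0.02  0.02] 0.0
[0.3  0.18 0.02] -8.0
[0.52 0.25 0.02] -12.0
[0.8  0.32 0.02] -16.8
```

View pics/z3.png

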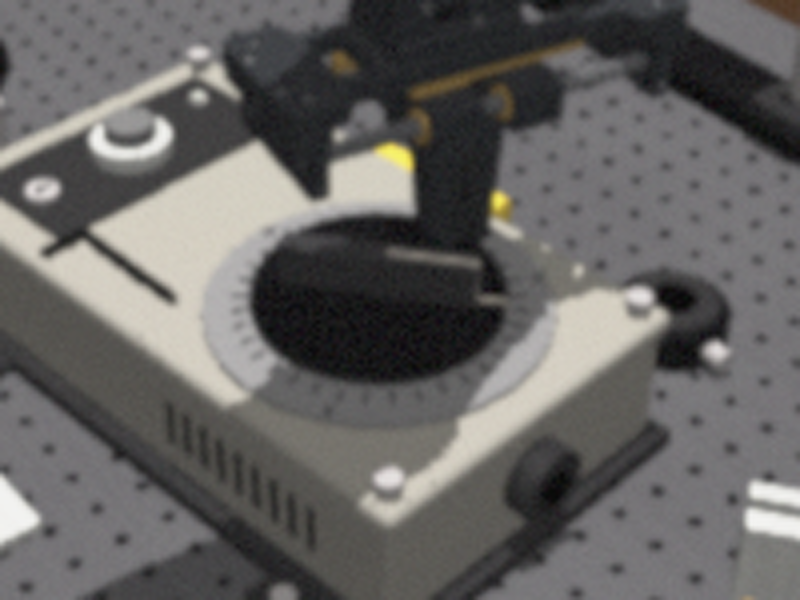

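The finger now shows behind the wing, and the dial seems not to have turned. I'll check where the model says things should project.

```bash
python3 - <<'E'
from fit import *
s=r.get_state(); p=np.array(s['tool_pos'])
print('tip',proj('side',[p+[0,0,-.014],p,[.5607,-.0589,.104]]))
f=np.radians(-47.9);u=np.array([np.cos(f),np.sin(f),0])
print('mark rim, wing top mid, wing top end',proj('side',[A+.06*u,A+[0,0,.02],A+.046*u+[0,0,.02]]))
im=snap('top','top3.png')[165:285,180:350]
cv2.imwrite('pics/z3t.png',cv2.resize(im[:,:,::-1],None,fx=4.7,fy=4.7,interpolation=cv2.INTER_CUBIC))
E
```

```text
tip [[302.5063464  208.16022924]
 [302.73184381 202.09883628]
 [298.00199923 220.87031276]]
mark rim, wing top mid, wing top end [[316.50208751 215.36406999]
 [284.35896095 202.62903328]
 [309.35332284 205.73878116]]
```

View pics/z3t.png

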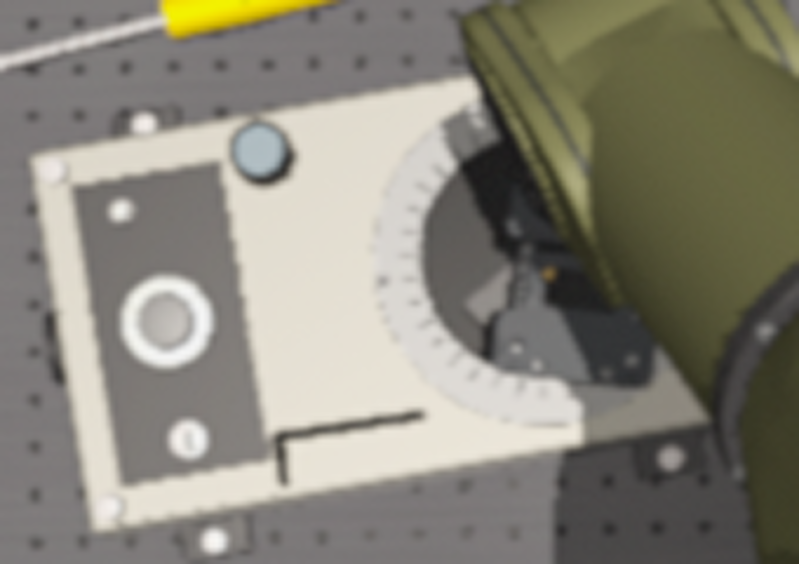

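The pictures disagree with the nominal tip. In both side views the finger bottom appears about 14 mm higher than predicted, i.e. at TCP height, so it swept just over the wing. The dial is unmoved and nothing was touched. I'll lift, go back, and descend further in small guarded steps.

```bash
python3 -m inch '[[1,[0,0,-1.5],0],[1,[-1.5,0,-1.5],8],[1,[-3,0,-1.5],16],[1,[-3.4,-1,-1.5],24],[1,[-3.4,-1.8,-1.5],32],[1,[-3.4,-2.3,-1.5],40],[1,[-3.4,-2.3,-1.5],40]]'
python3 - <<'E'
from fit import *
plan([arc(-47.9,.03,.03,z=.118),arc(-47.9,.03,.03,z=.106)])
E
```

```text
clock: 5.35
tool_pos: [0.5615, -0.0655, 0.1332]
eef_rot: [0.934, 0.358, -0.0, 0.0]
contact_force: [0.4, -0.2, -0.1]
opening: 0.008
t 5.35 tcp [ 0.5615 -0.0655  0.1332] xang 42.02 F [ 0.4 -0.2 -0.1]
[ 0.34 -0.62  1.52] -0.1
[ 0.34 -0.62  2.72] -0.1
```

```bash
python3 -m inch '[[1,[0.2,-0.6,0.5],0],[1,[0.2,-0.6,1.5],0],[1,[0.2,-0.6,1.9],0],[1,[0.2,-0.6,2.2],0],[1,[0.2,-0.6,2.2],0]]'
python3 -m inch '[[1,[0,0,0.15],0],[1,[0,0,0.3],0],[1,[0,0,0.3],0]]'
python3 -m inch '[[1,[0,0,0.15],0],[1,[0,0,0.3],0],[1,[0,0,0.3],0]]'
python3 - <<'E'
from fit import *
s=snap('side','side4.png')[140:290,190:390]; cv2.imwrite('pics/z4.png',cv2.resize(s[:,:,::-1],None,fx=4,fy=4,interpolation=cv2.INTER_CUBIC))
plan([])
E
```

```text
clock: 5.85
tool_pos: [0.5593, -0.0599, 0.1103]
eef_rot: [0.933, 0.359, -0.001, -0.0]
contact_force: [0.1, -0.7, 0.1]
opening: 0.003
clock: 6.15
tool_pos: [0.5596, -0.0598, 0.108]
eef_rot: [0.933, 0.359, -0.0, 0.0]
contact_force: [0.6, -0.3, 0.6]
opening: 0.009
clock: 6.45
tool_pos: [0.5595, -0.0598, 0.1048]
eef_rot: [0.933, 0.359, -0.0, -0.0]
contact_force: [1.4, -0.8, 0.1]
opening: 0.006
t 6.5 tcp [ 0.5595 -0.0598  0.1049] xang 42.05 F [ 0.1 -0.5 -0.4]
```

View pics/z4.png

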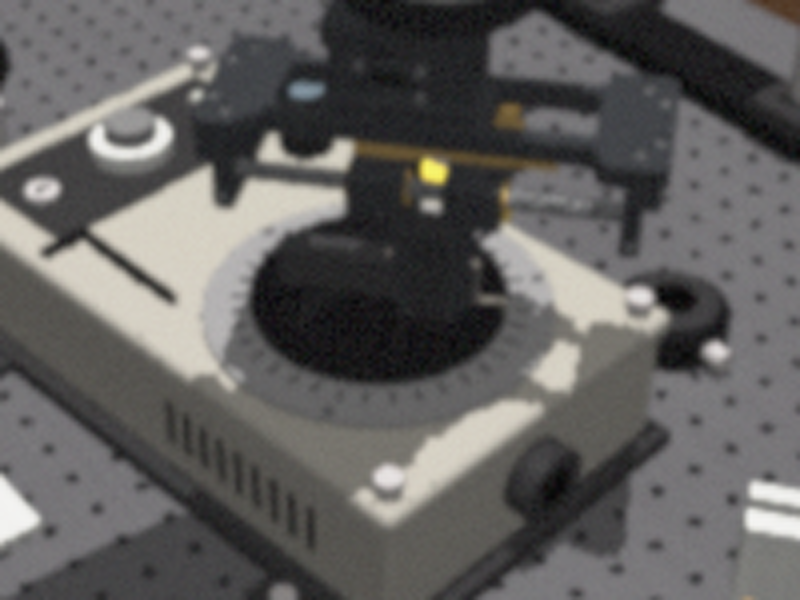

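Tip is now beside the wing at about z 0.105, with no disc contact. I'll push a short way and check the force.

```bash
python3 -m inch '[[1,[0.5,0,0],0],[1,[0.9,0,0],0],[1,[1.2,0,0],0],[1,[1.5,0,0],0],[1,[1.7,0,0],-2],[1,[1.7,0,0],-2]]'
python3 - <<'E'
from fit import *
s=snap('side','side5.png')[140:290,190:390]; cv2.imwrite('pics/z5.png',cv2.resize(s[:,:,::-1],None,fx=4,fy=4,interpolation=cv2.INTER_CUBIC))
plan([arc(p,.03,.016,z=.105) for p in (-44,-36,-28,-20,-12,-4,0,4,8.8)])
E
```

```text
clock: 7.1
tool_pos: [0.5716, -0.0496, 0.1049]
eef_rot: [0.927, 0.375, -0.001, 0.001]
contact_force: [-3.0, -3.2, 1.4]
opening: 0.001
t 7.15 tcp [ 0.5716 -0.0496  0.1049] xang 44.02 F [-2.6 -3.7  1.9]
[ 0.13 -0.01 -0.01] -2.0
[ 0.57  0.17 -0.01] -10.0
[ 1.03  0.28 -0.01] -18.0
[ 1.51  0.33 -0.01] -26.0
[ 1.98  0.32 -0.01] -34.0
[ 2.45  0.23 -0.01] -42.0
[ 2.68  0.17 -0.01] -46.0
[ 2.9   0.09 -0.01] -50.0
[ 3.16 -0.03 -0.01] -54.8
```

View pics/z5.png

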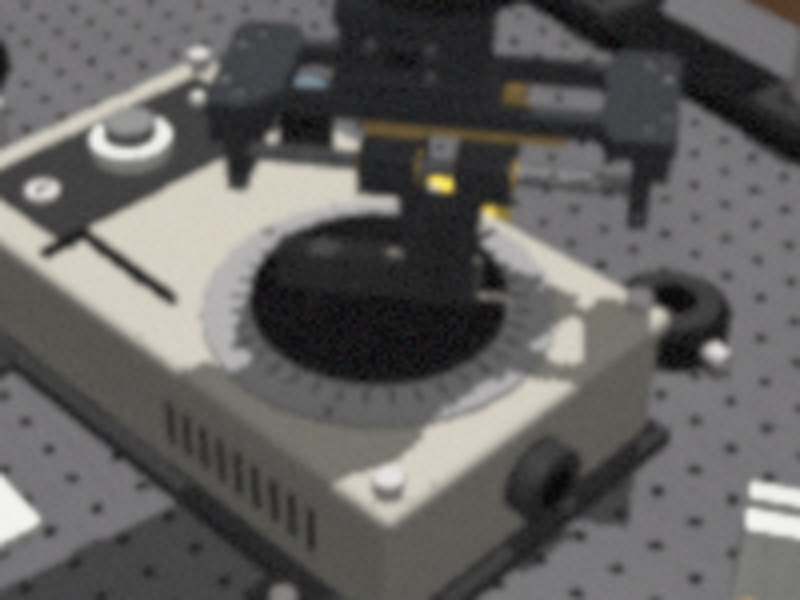

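4.4 N of contact on the wing agrees with the stated friction. I'll sweep the arc now and stop short of the target.

```bash
python3 -m inch '[[1,[0.15,0,0],-2],[1,[0.35,0.08,0],-6],[1,[0.57,0.17,0],-10],[1,[0.8,0.23,0],-14],[1,[1.03,0.28,0],-18],[1,[1.27,0.31,0],-22],[1,[1.51,0.33,0],-26],[1,[1.75,0.33,0],-30],[1,[1.98,0.32,0],-34],[1,[2.2,0.28,0],-38],[1,[2.4,0.24,0],-41],[1,[2.5,0.22,0],-43],[1,[2.5,0.22,0],-43]]'
python3 - <<'E'
from fit import *
s=snap('side','side6.png')[140:290,190:390]; cv2.imwrite('pics/z6.png',cv2.resize(s[:,:,::-1],None,fx=4,fy=4,interpolation=cv2.INTER_CUBIC))
plan([arc(p,.03,.016,z=.105) for p in (-4,0,4,8.8)])
E
```

```text
clock: 8.45
tool_pos: [0.5923, -0.0338, 0.1051]
eef_rot: [0.725, 0.688, -0.0, 0.001]
contact_force: [0.4, -5.3, 0.3]
opening: 0.003
t 8.5 tcp [ 0.5923 -0.0338  0.1051] xang 86.97 F [ 1.1 -5.1  0.4]
[-0.06 -0.15  0.01] 1.0
[ 0.15 -0.04  0.01] -3.0
[0.37 0.05 0.01] -7.0
[0.64 0.14 0.01] -11.8
```

View pics/z6.png

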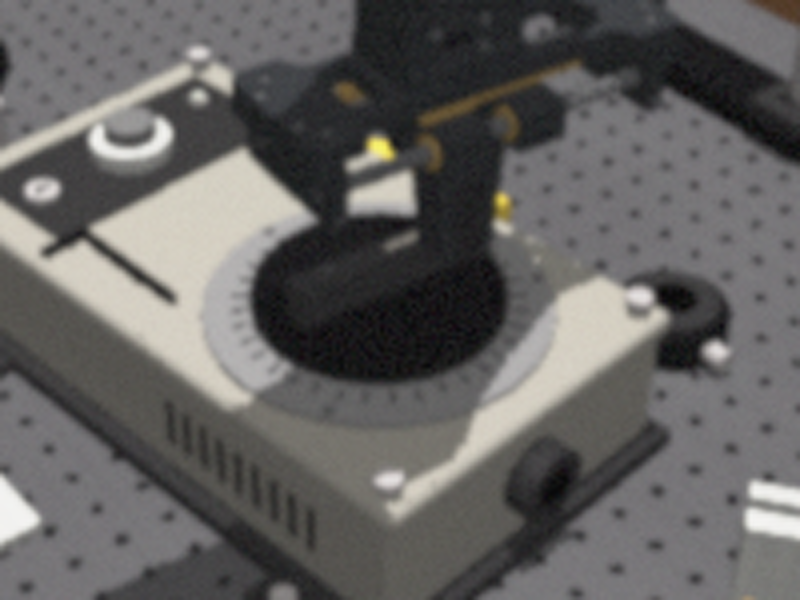

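The dial has turned. I'll back off and lift to measure the mark.

```bash
python3 -m inch '[[1,[-1,0,0],0],[1,[-1,0,-3],0],[1,[-4,0,-6],0],[1,[-8,0,-9],0],[1,[-12,0,-9],0],[1,[-12,0,-9],0],[1,[-12,0,-9],0]]'
python3 - <<'E'
from fit import *
s=snap('side','side7.png')[140:290,190:390]; cv2.imwrite('pics/z7.png',cv2.resize(s[:,:,::-1],None,fx=4,fy=4,interpolation=cv2.INTER_CUBIC))
im=snap('top','top7.png')[165:285,180:350]
cv2.imwrite('pics/z7t.png',cv2.resize(im[:,:,::-1],None,fx=4.7,fy=4.7,interpolation=cv2.INTER_CUBIC))
E
```

```text
clock: 9.2
tool_pos: [0.5856, -0.1527, 0.195]
eef_rot: [0.726, 0.688, 0.001, -0.0]
contact_force: [-0.0, 0.3, -0.3]
opening: 0.007
```

View pics/z7.png

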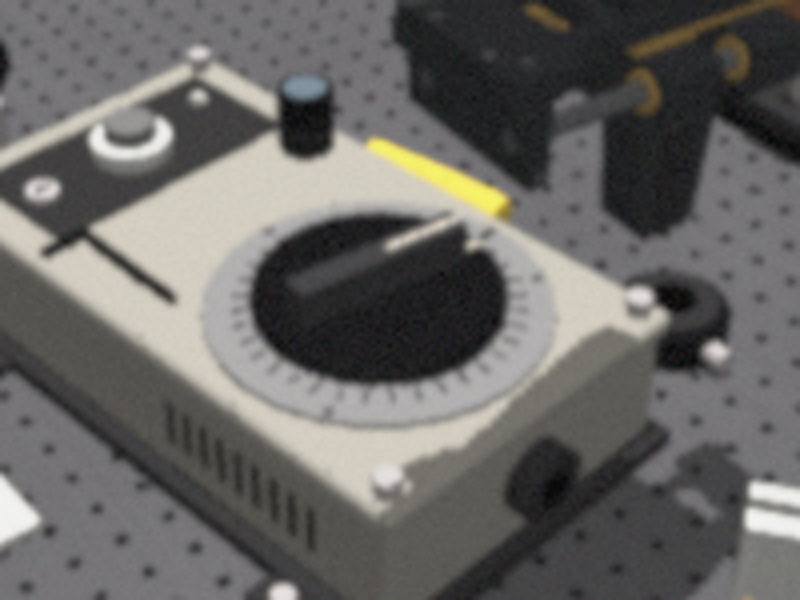

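View pics/z7t.png

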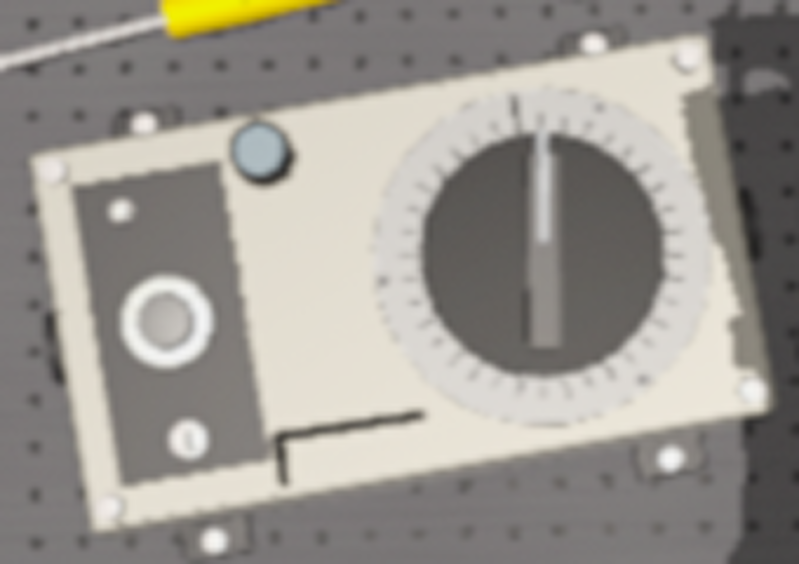

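```bash
cat > meas.py <<'E'
from fit import *
def samp(im,c,P):
    uv=proj(c,P).astype(np.float32); return cv2.remap(im,uv[:,0].reshape(1,-1),uv[:,1].reshape(1,-1),cv2.INTER_CUBIC).ravel()
def meas(name,c='top',lo=-40,hi=30):
    g=cv2.imread('pics/'+name,0).astype(np.float32); an=np.arange(lo,hi,.25)+np.degrees(pose[2])
    def prof(rs,z):
        return np.mean([samp(g,c,np.c_[A[0]+q*np.cos(np.radians(an)),A[1]+q*np.sin(np.radians(an)),np.full(len(an),z)]) for q in rs],0)
    out={}
    for n,rs,z,sg in(('wingmark',np.arange(.02,.043,.002),.118,1),('rimmark',np.arange(.049,.058,.001),.098,1),('line',np.arange(.071,.079,.001),.088,-1)):
        p=prof(rs,z)*sg; k=p.argmax(); w=np.abs(np.arange(len(p))-k)<16; b=np.clip(p-(p[w].max()+np.median(p))/2,0,None)*w
        out[n]=(round(float((b*an).sum()/b.sum()),2),round(float(p.max()-np.median(p)),1))
    return out
if __name__=='__main__':
    import sys
    for a in sys.argv[1:]: print(a,meas(a,'side' if 'side' in a else 'top',-70 if '0.png' in a else -40))
E
python3 meas.py top0.png side0.png top7.png side7.png
```

```text
top0.png {'wingmark': (-46.45, 120.9), 'rimmark': (-47.36, 117.5), 'line': (9.29, 62.3)}
side0.png {'wingmark': (-45.69, 83.9), 'rimmark': (-46.57, 125.4), 'line': (9.7, 56.2)}
top7.png {'wingmark': (-0.86, 105.2), 'rimmark': (-0.66, 100.7), 'line': (9.31, 62.5)}
side7.png {'wingmark': (0.9, 84.0), 'rimmark': (24.29, 128.8), 'line': (20.09, 57.4)}
```

Mark at −0.7°, line at 9.3°, so +10° remains. From the last push pose (12, 0, 9 cm back along my retreat) that is (+0.56, +0.23) cm and −10° yaw.

```bash
python3 -m inch '[[1,[4,0,0],0],[1,[8,0,3],0],[1,[10.8,0,6],0],[1,[10.8,0,8.5],0],[1,[10.8,0,9],0],[1,[11.3,0,9],0],[1,[11.7,0,9],0],[1,[12,0,9],0],[1,[12.15,0.07,9],-2.5],[1,[12.28,0.12,9],-5],[1,[12.42,0.18,9],-7.5],[1,[12.5,0.21,9],-9],[1,[12.56,0.23,9],-10],[1,[12.56,0.23,9],-10],[1,[12.56,0.23,9],-10]]'
python3 -m inch '[[1,[-0.5,0,0],0],[1,[-1.2,0,-1],0],[1,[-4,0,-5],0],[1,[-8,0,-9],0],[1,[-12,0,-9],0],[1,[-12,0,-9],0],[1,[-12,0,-9],0]]'
python3 - <<'E'
from fit import *
snap('side','side8.png'); im=snap('top','top8.png')[165:285,180:350]
cv2.imwrite('pics/z8t.png',cv2.resize(im[:,:,::-1],None,fx=4.7,fy=4.7,interpolation=cv2.INTER_CUBIC))
E
python3 meas.py top8.png
```

```text
clock: 10.8
tool_pos: [0.5951, -0.028, 0.1056]
eef_rot: [0.663, 0.749, 0.0, 0.001]
contact_force: [2.5, -5.3, 3.0]
opening: 0.007
clock: 11.5
tool_pos: [0.6087, -0.147, 0.1953]
eef_rot: [0.663, 0.748, 0.0, -0.0]
contact_force: [-0.5, 0.1, 0.1]
opening: 0.007
top8.png {'wingmark': (10.03, 107.1), 'rimmark': (9.63, 120.2), 'line': (9.3, 62.2)}
```

View pics/z8t.png

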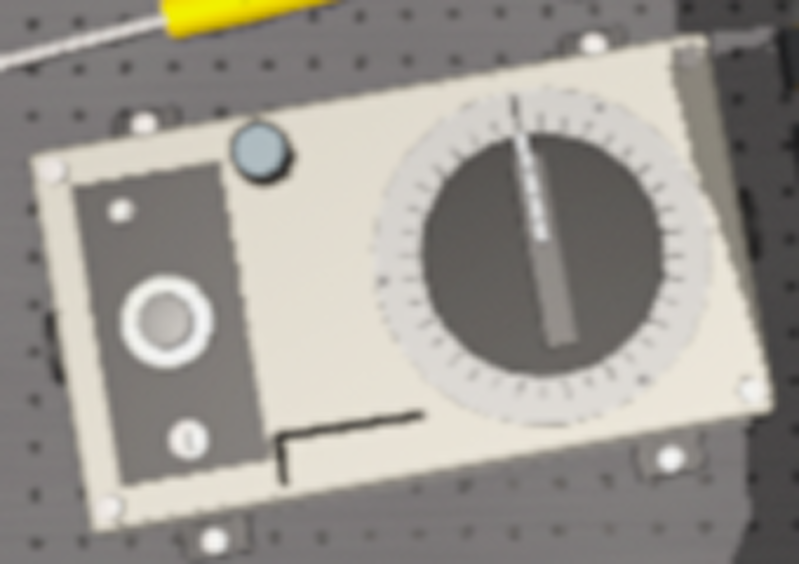

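The mark meets the long line at zoom (520,132): 9.6° against 9.3°, about 0.4 mm off. Next is the button.

```bash
python3 - <<'E'
from fit import *
print(B)
plan([(*B[:2],.16,96.9),(*B[:2],.115,96.9),(*B[:2],.100,96.9)])
E
```

```text
[0.53372718 0.16661061 0.107     ]
t 11.6 tcp [ 0.6087 -0.144   0.1949] xang 97.18 F [ 0.1 -1.  -0.1]
[31.75 -3.55  3.57] 0.3
[31.74 -3.55  8.07] 0.3
[31.73 -3.55  9.57] 0.3
```

```bash
python3 -m inch '[[1,[4,-0.4,0],0],[1,[8,-0.9,0],0],[1,[12,-1.3,0],0],[1,[16,-1.8,0],0],[1,[20,-2.2,0],0],[1,[24,-2.7,0],0],[1,[28,-3.1,0],0],[1,[31.8,-3.6,0],0],[1,[31.8,-3.6,2],0],[1,[31.8,-3.6,5],0],[1,[31.8,-3.6,7],0],[1,[31.8,-3.6,7.5],0],[1,[31.8,-3.6,7.5],0]]'
python3 - <<'E'
from fit import *
s=snap('side','side9.png')[110:260,150:350]; cv2.imwrite('pics/z9.png',cv2.resize(s[:,:,::-1],None,fx=4,fy=4,interpolation=cv2.INTER_CUBIC))
plan([(*B[:2],.107,96.9)])
E
```

```text
clock: 12.9
tool_pos: [0.5331, 0.1662, 0.1195]
eef_rot: [0.661, 0.75, -0.001, -0.001]
contact_force: [-0.3, -0.6, 0.3]
opening: 0.008
t 12.95 tcp [0.5339 0.1662 0.1204] xang 97.16 F [0.  0.1 1.4]
[ 0.04 -0.01  1.34] 0.3
```

View pics/z9.png

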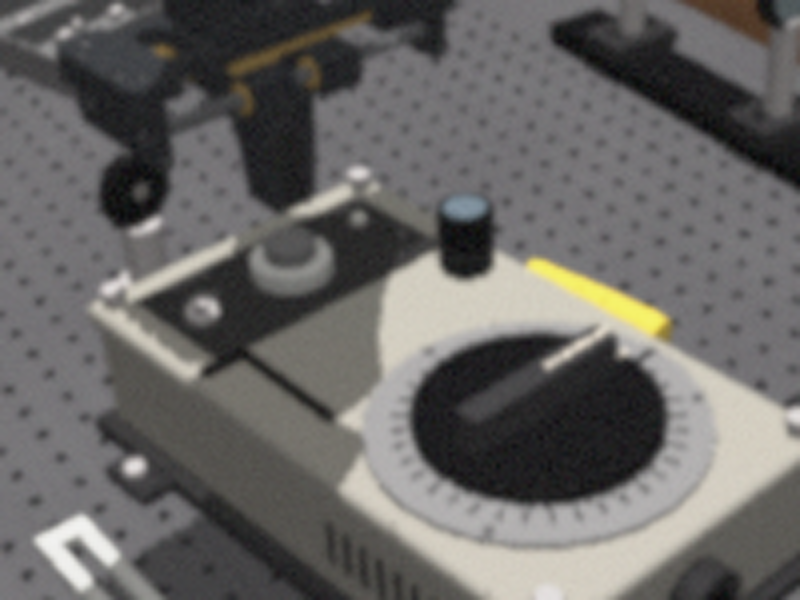

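The fingertip is right above the button cap, near zoom (285,235). I'll press down in steps, watching the force.

```bash
python3 -m inch '[[1,[0,0,0.6],0],[1,[0,0,1.2],0],[1,[0,0,1.5],0],[1,[0,0,1.6],0],[1,[0,0,1.6],0]]'
python3 -m inch '[[1,[0,0,0.2],0],[1,[0,0,0.3],0],[1,[0,0,0.3],0]]'
```

```text
clock: 13.45
tool_pos: [0.5343, 0.1649, 0.1039]
eef_rot: [0.662, 0.749, -0.0, 0.0]
contact_force: [-0.1, -0.4, 0.5]
opening: 0.005
clock: 13.75
tool_pos: [0.5342, 0.165, 0.1009]
eef_rot: [0.662, 0.749, -0.0, -0.0]
contact_force: [-0.3, -0.2, -0.3]
opening: 0.005
```

```bash
python3 -m inch '[[1,[0,0,0.2],0],[1,[0,0,0.3],0],[1,[0,0,0.3],0]]'
python3 - <<'E'
from fit import *
s=snap('side','side10.png')[110:260,150:350]; cv2.imwrite('pics/z10.png',cv2.resize(s[:,:,::-1],None,fx=4,fy=4,interpolation=cv2.INTER_CUBIC))
plan([])
E
```

```text
clock: 14.05
tool_pos: [0.5342, 0.1649, 0.0978]
eef_rot: [0.662, 0.749, -0.0, -0.0]
contact_force: [-0.3, 0.0, 0.6]
opening: 0.008
t 14.1 tcp [0.5342 0.165  0.0979] xang 97.06 F [ 0.5 -0.6 -0.3]
```

View pics/z10.png

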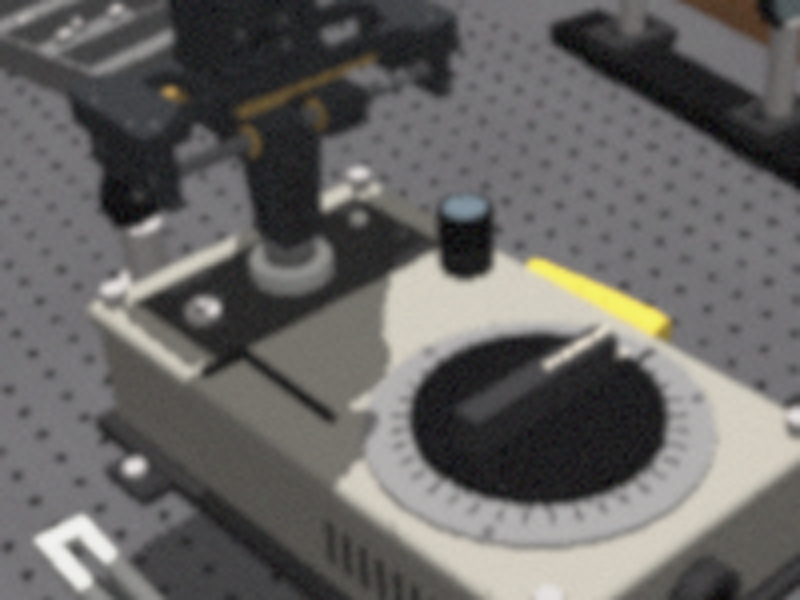

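The tip is nearly on the cap, so the fingers really are ~20 mm shorter than nominal when shut. I'll keep going in small steps.

```bash
python3 -m inch '[[1,[0,0,0.2],0],[1,[0,0,0.3],0],[1,[0,0,0.3],0]]'
python3 -m inch '[[1,[0,0,0.2],0],[1,[0,0,0.3],0],[1,[0,0,0.3],0]]'
```

```text
clock: 14.4
tool_pos: [0.5344, 0.1651, 0.0951]
eef_rot: [0.662, 0.749, 0.0, 0.0]
contact_force: [-0.7, -0.4, 1.8]
opening: 0.007
clock: 14.7
tool_pos: [0.5345, 0.1651, 0.0921]
eef_rot: [0.662, 0.749, 0.0, 0.0]
contact_force: [1.0, 0.3, 3.6]
opening: 0.009
```

```bash
python3 -m inch '[[1,[0,0,0.15],0],[1,[0,0,0.25],0],[1,[0,0,0.25],0]]'
python3 -m inch '[[1,[0,0,0.1],0],[1,[0,0,0.2],0],[1,[0,0,0.2],0]]'
```

```text
clock: 15.0
tool_pos: [0.5345, 0.1651, 0.0907]
eef_rot: [0.662, 0.749, 0.0, 0.001]
contact_force: [-1.5, -1.1, 13.9]
opening: 0.004
clock: 15.3
tool_pos: [0.5346, 0.1651, 0.0904]
eef_rot: [0.662, 0.749, 0.0, 0.001]
contact_force: [-5.6, -3.6, 28.4]
opening: 0.006
```

The force climbed past the spring's 5 N to a hard stop after about 6 mm of travel, so the button is fully down. Releasing and checking.

```bash
python3 -m inch '[[1,[0,0,-1],0],[1,[0,0,-4],0],[1,[0,0,-8],0],[1,[0,0,-11],0],[1,[-4,0,-12],0],[1,[-9,4,-12],0],[1,[-14,4,-12],0],[1,[-19,4,-12],0],[1,[-24,4,-12],0],[1,[-29,4,-12],0],[1,[-32,4,-12],0],[1,[-32,4,-12],0]]'
python3 - <<'E'
from fit import *
s=snap('side','side11.png')[110:260,150:350]; cv2.imwrite('pics/z11.png',cv2.resize(s[:,:,::-1],None,fx=4,fy=4,interpolation=cv2.INTER_CUBIC))
snap('top','top11.png')
plan([])
E
python3 meas.py top11.png
```

```text
clock: 16.5
tool_pos: [0.6122, -0.1576, 0.2058]
eef_rot: [0.667, 0.745, -0.003, 0.001]
contact_force: [0.1, -0.9, -1.1]
opening: 0.009
t 16.6 tcp [ 0.6126 -0.1489  0.2066] xang 96.89 F [ 0.4  1.1 -0.6]
top11.png {'wingmark': (10.03, 107.1), 'rimmark': (9.63, 120.3), 'line': (9.3, 62.1)}
```

View pics/z11.png

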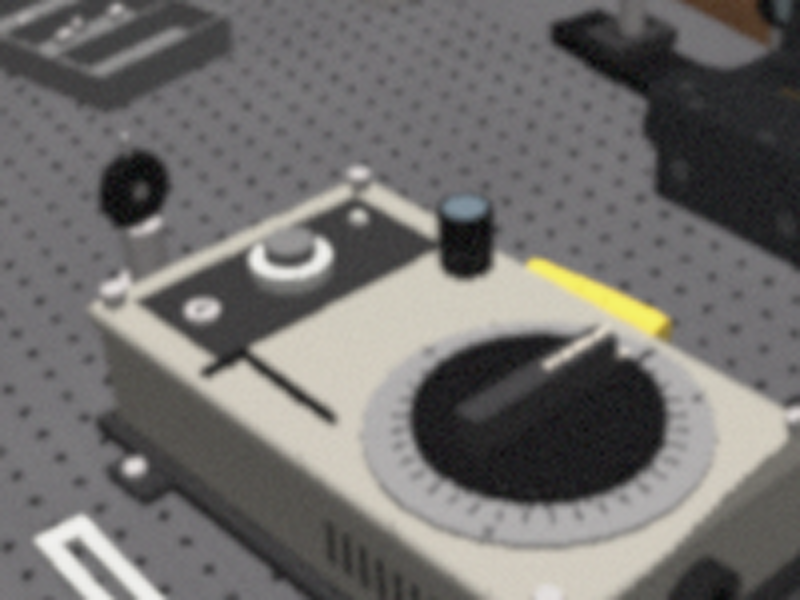

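View pics/top11.png

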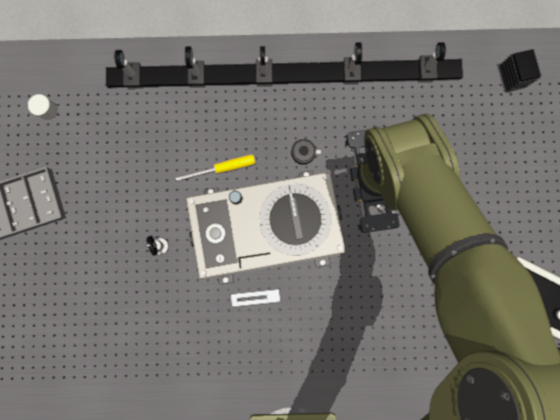

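The cap is back up at zoom (290,240), as it was before the press. The mark is on the line at 9.6° against 9.3°. All visible loose things are where they started; the mirror mount is hidden under the arm, which stays about 0.1 m above it. Handing in.

```bash
python3 -m inch '[[1,[0,0,0],0],[1,[0,0,0],0],[1,[0,0,0],0]]'; python3 -c "
from plant import r
print(r.finish_job())"
```

```text
clock: 16.9
tool_pos: [0.6133, -0.146, 0.2077]
eef_rot: [0.661, 0.75, 0.0, -0.0]
contact_force: [-0.3, -0.1, -0.3]
opening: 0.003
the job is handed in; nothing more can be done
None
```

I pushed the dial's wing about 57° counter-clockwise from one side only, in two pushes, until the index mark met the long line. Then I pressed the shutter button to its stop and let it spring back. The job was handed in at about 17 s; no verdict is reported.

- **Dial:** the last top picture puts the rim end of the mark at 9.6° and the long line at 9.3°. That is about 0.4 mm off, and it was the same before and after the button press. The mark along the wing top read 10.0°, slightly different but well inside the limit. I had no reliable angle from the side camera for the final position.
- **Button:** the force rose past the 5 N spring to 28 N against a hard stop, after roughly 6 mm of travel. The cap shows back up in the side picture.
- **Loose things:** all those visible look unmoved in the last pictures. The mirror mount was hidden under the arm, so it was not checked directly; I did not touch it, as the gripper stayed well above it.
- **Disagreement:** the shut fingertips stood roughly 20 mm higher than the stated 14 mm ahead of the TCP implies. Because of that, the first sweep passed over the wing without touching it. I repeated it lower, in small steps.

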